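# Clip the gable-top carton shut

### The arm

A 6-joint arm with a two-finger parallel gripper is mounted at the origin on the work surface. World frame = base frame: x ahead of the robot, y to its left, z up, the work surface at z = 0. Lengths are in m, angles in rad, forces in N, time in s.
With the tool pointing down it reaches from about 0.35 to 1 m from the base axis. Payload 7.1 kg.
Tool frame: the origin (TCP) lies between the finger pads; the fingertips stand 22 mm ahead of it and the grasp point (between the pads) lies 3 mm ahead of it; z points along the fingers, y is the line along which they close (so a half turn about z gives the same grasp; the last joint's range is limited). The gripper opens to 85 mm and grips with 20 to 120 N. Pads are 22 mm wide; open, the fingers measure 114 mm over their backs; the gripper's body (76 mm by 85 mm) begins 54 mm behind the grasp point. The pads swing forward as they close: fully open they stand 13 mm farther back than shut.
Start: joints at [1.296, 0.423, 1.63, -0, 1.089, -0.019], TCP at [0.158, 0.605, 0.253] pointing down, gripper open.
Joint ranges: [-3, 3], [-0.9, 2.11], [0.09, 2.58], [-1.31, 4.45], [0.11, 2.69], [-2.54, 2.54]. Speed limits (rad/s): [2.39, 2.39, 3.01, 3.14, 3.14, 3.14].

### API

Orientations are given as a rotation vector (axis times angle).
In Python, from rig import manip gives the robot as it stands. The module is installed in compiled form; this text tells all that it offers. Calls block until the motion is done:
- manip.move_to(position, orientation): joint-space move of the TCP to a pose.
- manip.servo_line(position, orientation=None, rate=0.15): straight line of the TCP; orientation=None keeps the orientation; rate is the mean speed in m/s.
- manip.set_joints(angles): joint-space move.
- manip.command_gripper(opening, f_grip=None): finger opening in m; f_grip is the grip in N (None keeps the last); returns when the fingers have stopped.
- manip.hold(seconds).
- manip.solve_ik(position, orientation): joint angles nearest the present ones, or None.
- manip.camera(name): name is "scene" or "top" or "wrist"; returns a dict with "image" (420x560x3 uint8, red, green, blue), "fx", "fy", "cx", "cy" (pixels), "cam_to_world" (4x4, takes a point from camera to world coordinates); the wrist camera has in their place "mount" (4x4, takes a point from camera to tool coordinates, whose origin is the TCP and whose axes are the flange's). Camera axes: x right, y down, z forward; pixel columns grow to the right and rows downward; lengths in m; the calibration is good to about 2 mm. A picture is of the moment at which its call begins: read the wrist's pose just before it. There is no depth.
A pose or a line that the arm cannot do raises manip.IKError and nothing moves.
- manip.sign_off(): hands the job in; it is judged then, once.
Readings, each from a call of its own:
- manip.get_time(): time.
- manip.get_joint_positions(): joint angles.
- manip.get_joint_vel(): joint speeds.
- manip.get_tau(): joint torques, N m.
- manip.get_position(): TCP position.
- manip.get_ee_rot(): TCP orientation.
- manip.get_contact_force(): force on the tool from outside, world axes, zero at the start.
- manip.get_torque(): the same for the moment, N m.
- manip.get_width(): finger opening in m.
- manip.get_grip_force(): force on a finger pad.
Only numpy, scipy, OpenCV 4.12 (cv2) and the standard library are available. Lean on these libraries where they do the work, as an engineer would, in place of code of your own. Each camera call takes 0.05 s, during which the arm holds its last target. There are 200 camera calls.

### The job

Put the wooden spring clip on the little gable-top carton to keep it shut: squeeze the clip's levers to open its jaws, and let them close on the carton's upright top seam, near the middle of the seam and square to it, with the clip upright above it and the seam well inside the jaws. The clip lies flat, so you will have to stand it up on its jaw ends before you can take it by the levers. Leave the carton standing on the turntable, and do not knock over or shift the jar, the pepper grinder or the scoop.

Things in the scene. Friction and masses are not known exactly. Their poses are not given: they have to be found in the camera images.
- clip: Beech spring clip like a jumbo clothes peg, 96 mm long, 30 wide, 65 g; starts lying flat. Straight half: bar 96 x 30 x 13; cranked half on top, hinged at x 0, z 15.5 (steel coil). Origin: middle of the bar's underside; +x to the jaw ends (48 mm off), -x to the lever ends (48 mm), y along the width and hinge pin, z from bar to cranked half. It can stand on its jaw ends (28 mm thick in z, shut).
- clip_levers (a point): Point fixed to the clip, x -34, y 0, z 17 mm of clip: where to squeeze, across z. Shut, the lever ends span z 0 (bar) to 53 mm (cranked lever, 10 mm thick, spreading); fully squeezed they are parallel, z 0 to 34 mm. It takes about 11 N there; 25 to 30 N opens it fully and holds it.
- clip_mouth (a point): Point fixed to the clip, x 36, y 0, z 15.5 mm of clip: in the mouth, 12 mm inside the jaw ends, mid-thickness of the seam when held. Fully open, the mouth runs from z 13 (bar) to 28 mm here and to 32 mm at the jaw ends, so its middle is about z 20 mm. Axes as clip.
- clip_jaw (a joint): Opening angle of the clip's jaw, rad: 0 shut (spring preloaded), 0.40 fully open (levers squeezed parallel), about 0.10 when closed on the carton's seam.
- carton: Small plain paper gable-top carton, stiff, 350 g give or take, loose, standing on the turntable. Body 60 x 60 x 80 mm high, sloping roof to 106 mm, then an upright flat seam (fin) 5 mm thick (x), 60 mm long (y), 20 mm high, up to 126 mm. Origin at the centre of its underside, z up.
- seam_top (a point): Middle of the seam's top edge, 126 mm above the carton's underside. Axes as carton: y along the seam, x across its 5 mm thickness, z up.
- turntable: Clear acrylic turntable, locked so that it neither turns nor moves: disc of 100 mm radius, top 18 mm above the shelf. Origin at the centre of its underside.
- jar: Bystander: empty glass jar with aluminium screw lid, 76 mm across, 120 mm high; origin at the centre of its underside.
- grinder: Bystander: turned dark wooden pepper grinder, 54 mm across, 150 mm high; origin at the centre of its underside.
- scoop: Bystander: green plastic scoop lying flat, 117 mm long in x, 38 mm wide, 26 mm high; origin 64 mm from the handle end.
There are look-alikes about, which are no part of the job. What is shaped like the carton but red or turquoise is not meant.

How it is judged:
On the way, in this order (a step that is already met when the one before it is completed fails the run):
1. the clip is upright, jaws down (angle between the x axis of clip and the z axis of carton, either way round below 0.35 rad and angle between clip's own x axis and vertical above 2.5 rad), for 0.2 s.
2. its jaws are open just over the carton's seam (value of joint clip_jaw above 0.125 rad and distance between clip_mouth and seam_top below 0.05 m), for 0.05 s.
At the end, for the whole second after the job is handed in: Jaws closed on the seam (0.05-0.17 rad, gripping), ends 6 mm or more below its top edge, mouth within 13 mm of its middle along it and 5 mm across; clip upright and square within 0.2 rad; carton upright (0.06 rad) on the turntable within 70 mm of its centre; clip and carton at rest (y of clip_mouth in the frame of seam_top between -0.013 and 0.013 m and z of clip_mouth in the frame of seam_top below 0.006 m and x of clip_mouth in the frame of seam_top between -0.005 and 0.005 m and value of joint clip_jaw between 0.05 and 0.17 rad and contact force between clip and carton above 2 N and angle between the x axis of clip and the z axis of carton, either way round below 0.2 rad and angle between the y axis of clip and the y axis of carton, either way round below 0.2 rad and angle between carton's own z axis and vertical below 0.06 rad and z of carton in the frame of turntable between 0.014 and 0.022 m and horizontal distance between carton and turntable below 0.07 m and linear speed of each of clip, carton below 0.02 m/s); the robot touches nothing.
It fails at once if the jar, the grinder or the scoop is shifted by more than 30 mm or tipped (distance of any of jar, grinder, scoop from where it was at the start of the episode above 0.03 m or angle between any of jar, grinder, scoop's own z axis and vertical above 0.4 rad).
It fails at once if the carton is tipped over (angle between carton's own z axis and vertical above 0.5 rad).
It also fails if it takes over 64 s, if anything falls off the work surface, if the arm or the gripper's body presses on something with over 40 N, if the wrist force passes 120 N, or if a joint passes its speed limit or range.

## Working session

There is one attempt and no reset: what is moved stays moved. The work goes in short steps, each a Python script; the robot and the scene stay as the last script left them, time stands still between calls to the robot, and variables do not carry over. Pictures are saved under pics/ and viewed, at most 10 in all, crops included, and the job is handed in when it is done.

```bash
mkdir -p pics; cat > h.py <<'E'
from rig import manip
import numpy as np, cv2
from scipy.spatial.transform import Rotation as R
def snap(name, fn=None):
    if name=="wrist":
        p=np.array(manip.get_position()); r=R.from_rotvec(manip.get_ee_rot()).as_matrix()
    c=manip.camera(name)
    if name=="wrist":
        T=np.eye(4);T[:3,:3]=r;T[:3,3]=p; c["cam_to_world"]=T@np.array(c["mount"])
    if fn: cv2.imwrite("pics/"+fn,cv2.cvtColor(c["image"],cv2.COLOR_RGB2BGR))
    return c
def ray(c,u,v):
    T=np.array(c["cam_to_world"]); d=T[:3,:3]@np.array([(u-c["cx"])/c["fx"],(v-c["cy"])/c["fy"],1]); return T[:3,3],d/np.linalg.norm(d)
def onz(c,u,v,z):
    o,d=ray(c,u,v); return o+d*(z-o[2])/d[2]
def tri(*rays):
    A=sum(np.eye(3)-np.outer(d,d) for o,d in rays); b=sum((np.eye(3)-np.outer(d,d))@o for o,d in rays)
    return np.linalg.solve(A,b)
def proj(c,p):
    q=np.linalg.inv(np.array(c["cam_to_world"]))@np.append(p,1); return np.array([c["fx"]*q[0]/q[2]+c["cx"],c["fy"]*q[1]/q[2]+c["cy"]])
E
python3 - <<'E'
from h import *
import pickle
a={n:snap(n) for n in("scene","top","wrist")}
pickle.dump(a,open("a.pkl","wb"))
im=[cv2.cvtColor(a[n]["image"],cv2.COLOR_RGB2BGR) for n in("scene","top","wrist")]
for n,i in zip(("scene","top","wrist"),im): cv2.imwrite(f"pics/{n}0.png",i)
for n in a: print(n,np.round(a[n]["cam_to_world"],3).tolist(),a[n]["fx"],a[n]["cx"],a[n]["cy"])
print(manip.get_ee_rot(),manip.get_width(),manip.get_time())
E
```

```text
scene [[-0.26, 0.808, -0.528, 1.104], [0.966, 0.218, -0.142, 0.124], [0.0, -0.547, -0.837, 1.012], [0.0, 0.0, 0.0, 1.0]] 386.1378233235187 278.9544396210328 213.1313258900638
top [[0.014, -0.989, 0.146, 0.368], [-1.0, -0.017, -0.025, -0.011], [0.028, -0.145, -0.989, 1.108], [0.0, 0.0, 0.0, 1.0]] 379.0298057301086 278.5411348384175 210.4755448918983
wrist [[0.252, 0.914, 0.316, 0.076], [0.968, -0.238, -0.084, 0.627], [-0.002, 0.327, -0.945, 0.372], [0.0, 0.0, 0.0, 1.0]] 310.89070403858125 281.2716601692803 207.8941220395023
[-4.00733342e-01 -3.11575552e+00  1.82985551e-03] 0.08566875118816293 0.15
```

View pics/scene0.png

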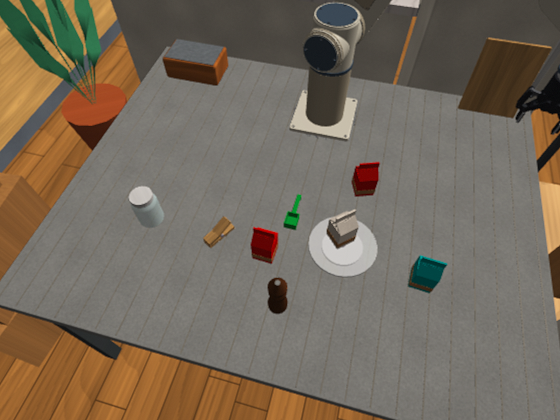

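View pics/top0.png

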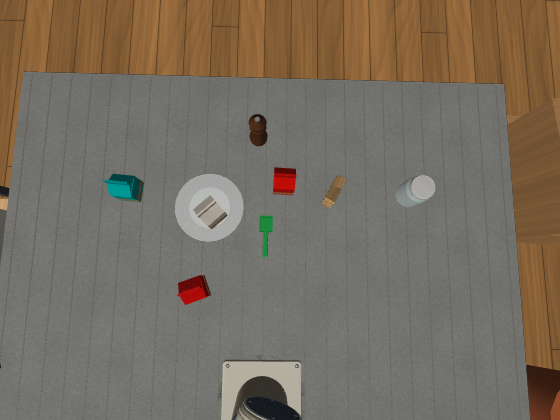

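The scene view shows the clip at (219,232), the jar at (147,207), the grinder at (278,295) and the scoop at (293,213). In the top view the clip is at (334,191). There are four gable cartons:

| Carton | Scene pixel |
|---|---|
| Red | (264,243) |
| Red | (366,178) |
| Turquoise | (428,272) |
| Off-white, on the clear turntable | (343,230); top view (210,211) |

The off-white one is plain and stands on the turntable, so it fits the description. Next I'll take close wrist views of both objects.

```bash
python3 - <<'E'
from h import *
import pickle
a=pickle.load(open("a.pkl","rb"))
s,t=a["scene"],a["top"]
for n,ps,pt,z in(("clip",(219,232),(334,191),.02),("carton",(343,228),(210,211),.12),("jar",(142,193),(423,187),.12),("grinder",(278,285),(257,119),.14),("red",(264,243),(285,180),.05),("scoop",(292,220),(266,224),.02)):
    print(n,onz(s,*ps,z).round(3),onz(t,*pt,z).round(3),tri(ray(s,*ps),ray(t,*pt)).round(3))
clip=tri(ray(s,219,232),ray(t,334,191)); car=onz(t,210,211,.12)
# wrist views: camera axis tilted in tool; use tool-down pose then place so camera looks at target
M=np.array(a["wrist"]["mount"]); print(M.round(3).tolist())
def look(target,h,yaw):
    r=R.from_euler('z',yaw)*R.from_rotvec([np.pi,0,0]); 
    f=r.as_matrix()@M[:3,2]; o=r.as_matrix()@M[:3,3]
    k=(h+o[2]-target[2])/-f[2]
    p=np.array([*(target-k*f-o)[:2],h]); return p,r.as_rotvec()
out={}
for n,tg,h in(("car",car,.30),("clip",clip,.25)):
    for i,yaw in enumerate((np.pi/2,-np.pi/2,0,np.pi)):
        p,o=look(np.array(tg),h,yaw)
        q=manip.solve_ik(p,o); print(n,i,p.round(3),None if q is None else np.round(q,2))
E
```

```text
clip [ 0.589 -0.199  0.02 ] [ 0.589 -0.201  0.02 ] [ 0.589 -0.2    0.019]
carton [0.542 0.151 0.12 ] [0.509 0.143 0.12 ] [0.515 0.151 0.076]
jar [ 0.577 -0.423  0.12 ] [ 0.584 -0.424  0.12 ] [ 0.582 -0.419  0.129]
grinder [0.753 0.027 0.14 ] [0.756 0.025 0.14 ] [0.755 0.026 0.143]
red [ 0.605 -0.054  0.05 ] [ 0.612 -0.056  0.05 ] [ 0.61  -0.054  0.058]
scoop [0.492 0.    0.02 ] [ 0.488 -0.003  0.02 ] [ 0.488 -0.002  0.014]
[[0.001, -0.945, -0.327, 0.085], [1.0, 0.001, 0.0, 0.002], [0.0, -0.327, 0.945, -0.12], [0.0, 0.0, 0.0, 1.0]]
car 0 [0.507 0.162 0.3  ] [ 0.29  0.23  1.79 -0.    1.12  0.29]
car 1 [0.51  0.124 0.3  ] None
car 2 [0.528 0.145 0.3  ] [ 0.25  0.26  1.76 -0.    1.13  1.82]
car 3 [0.49  0.142 0.3  ] [ 0.26  0.2   1.84  0.    1.11 -1.31]
clip 0 [ 0.587 -0.164  0.25 ] [-0.29  0.4   1.67 -0.    1.07 -0.29]
clip 1 [ 0.59  -0.237  0.25 ] None
clip 2 [ 0.625 -0.199  0.25 ] [-0.33  0.47  1.56 -0.    1.11  1.24]
clip 3 [ 0.552 -0.202  0.25 ] [-0.37  0.37  1.72  0.    1.05 -1.94]
```

```bash
python3 - <<'E'
from h import *
import pickle
a=pickle.load(open("a.pkl","rb"))
D=lambda yaw:(R.from_euler('z',yaw)*R.from_rotvec([np.pi,0,0])).as_rotvec()
b={}
for n,p,y in(("carA",[.528,.145,.30],0),("carB",[.507,.162,.30],np.pi/2),("clipB",[.587,-.164,.25],np.pi/2),("clipA",[.625,-.199,.25],0)):
    manip.move_to(p,D(y)); b[n]=snap("wrist"); print(n,manip.get_time())
pickle.dump(b,open("b.pkl","wb"))
g=lambda n:cv2.cvtColor(b[n]["image"],cv2.COLOR_RGB2BGR)
cv2.imwrite("pics/car.png",np.hstack([cv2.resize(g(n)[60:360,80:480],(400,300)) for n in("carA","carB")]))
cv2.imwrite("pics/clip.png",np.hstack([cv2.resize(g(n)[60:360,80:480],(400,300)) for n in("clipA","clipB")]))
E
```

```text
carA 2.325
carB 3.7417
clipB 5.075
clipA 6.5
```

View pics/car.png

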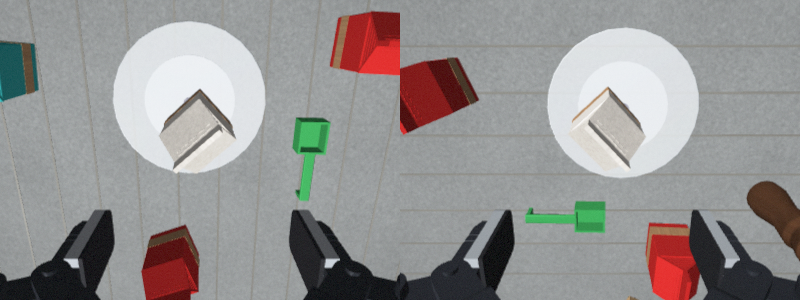

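View pics/clip.png

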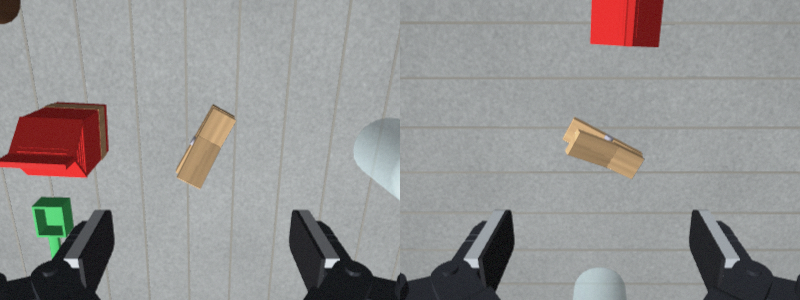

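The crops confirm the plain off-white carton on the turntable as the target, with its fin lower right in view A. The clip lies with its jaws toward +x/−y and its levers spreading toward −x/+y. I'll enlarge both to read off corners.

```bash
python3 - <<'E'
from h import *
import pickle
b=pickle.load(open("b.pkl","rb"))
def tile(n,u,v):
    u0,v0=u-50,v-37
    i=cv2.cvtColor(b[n]["image"],cv2.COLOR_RGB2BGR)[v0:v0+75,u0:u0+100]
    i=cv2.resize(i,(400,300),interpolation=cv2.INTER_CUBIC); 
    for k in range(0,100,10):
        cv2.line(i,(4*k,0),(4*k,6 if k%50 else 14),(0,0,255),1)
    for k in range(0,75,10): cv2.line(i,(0,4*k),(6 if k%50 else 14,4*k),(0,0,255),1)
    print(n,u0,v0); return i
cv2.imwrite("pics/zoom.png",np.vstack([np.hstack([tile("carA",278,192),tile("carB",288,188)]),np.hstack([tile("clipA",287,207),tile("clipB",285,208)])]))
E
```

```text
carA 228 155
carB 238 151
clipA 237 170
clipB 235 171
```

View pics/zoom.png

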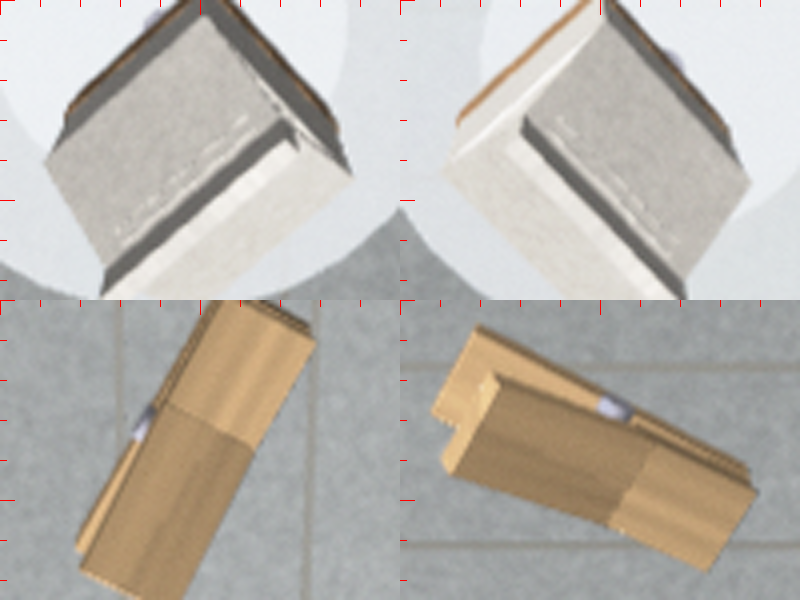

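```bash
python3 - <<'E'
from h import *
import pickle
b=pickle.load(open("b.pkl","rb"))
def tile(n,u0,v0,w):
    s=400/w;h=int(w*.75)
    i=cv2.cvtColor(b[n]["image"],cv2.COLOR_RGB2BGR)[v0:v0+h,u0:u0+w]
    return cv2.resize(i,(400,300),interpolation=cv2.INTER_CUBIC)
cv2.imwrite("pics/zoom2.png",np.vstack([np.hstack([tile("carA",245,180,80),tile("carB",260,175,80)]),np.hstack([tile("clipA",237,160,120),tile("clipB",235,171,100)])]))
for n in("clipA","clipB"):
    c=b[n]; hsv=cv2.cvtColor(c["image"],cv2.COLOR_RGB2HSV); m=cv2.inRange(hsv,(8,60,60),(25,255,255)); m[300:]=0;m[:140]=0
    k,_=cv2.findContours(m,0,2); k=max(k,key=cv2.contourArea); print(n,cv2.approxPolyDP(k,2,True)[:,0].tolist(),cv2.minAreaRect(k))
E
```

```text
clipA [[293, 165], [275, 195], [273, 205], [269, 206], [256, 229], [258, 238], [278, 248], [315, 181], [313, 176]] ((284.7779846191406, 206.24142456054688), (29.805152893066406, 81.21904754638672), 27.979475021362305)
clipB [[254, 177], [243, 197], [249, 203], [245, 210], [247, 214], [286, 226], [311, 238], [323, 220], [321, 213], [294, 198], [291, 202], [285, 200], [285, 193]] ((281.7000427246094, 211.1000213623047), (81.840087890625, 36.224300384521484), 26.56505012512207)
```

View pics/zoom2.png

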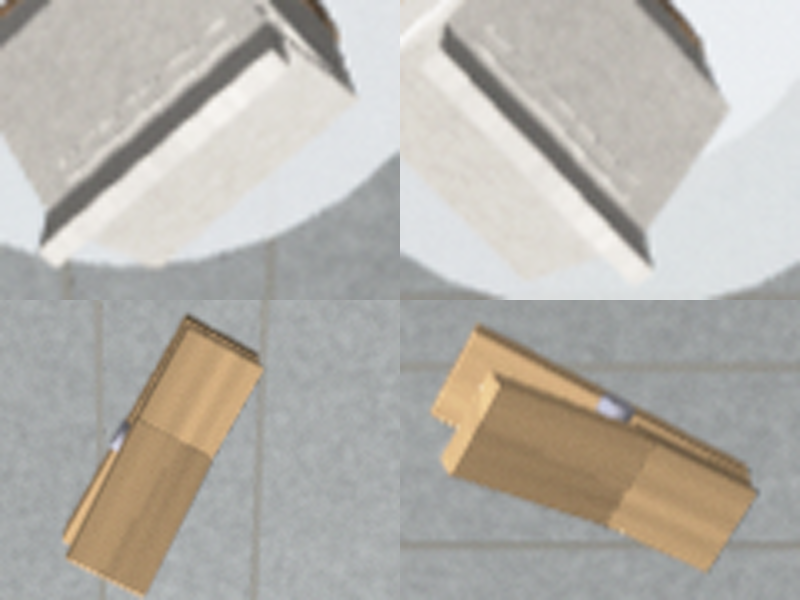

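The white carton's fin shows its top edge running (253,229)→(300,190) in A and (269,184)→(310,228) in B. The clip's jaw corners, crease and lever-end corners are clear in both views, so I'll triangulate them.

```bash
python3 - <<'E'
from h import *
import pickle
b=pickle.load(open("b.pkl","rb"))
def T(A,B,pa,pb):
    p=tri(ray(b[A],*pa),ray(b[B],*pb)); print(p.round(4), "res",np.abs(np.r_[proj(b[A],p)-pa,proj(b[B],p)-pb]).max().round(2)); return p
print("fin"); F=[T("carA","carB",*x) for x in(((253.4,228.6),(268.6,184)),((300,190),(310.4,228.4)),((256,233),(265,187)),((303,193),(306.4,231)))]
c=np.mean(F,0); d=F[1]-F[0]+F[3]-F[2]; print("c",c,"az",np.degrees(np.arctan2(d[1],d[0])),np.linalg.norm(d)/2)
print("clip: jawL,jawR,creaseL,creaseR,levL,levR")
C=[T("clipA","clipB",*x) for x in(((294,166.6),(324.25,219)),((315.6,179.5),(312.5,239)),((276.9,196),(296.25,208.5)),((300.6,208),(287,228)),((257.1,237.1),(260,190.5)),((280.5,248.8),(248.75,214.25)))]
C=np.array(C); j,cr,l=C[:2].mean(0),C[2:4].mean(0),C[4:].mean(0)
e=(j-l)[:2]; print("az",np.degrees(np.arctan2(e[1],e[0])),"len",np.linalg.norm(e)); 
w=(C[0]-C[1]+C[2]-C[3]+C[4]-C[5])[:2]; print("y az-90",np.degrees(np.arctan2(w[1],w[0]))-90,np.linalg.norm(w)/3,"j,cr,l",j,cr,l)
e/=np.linalg.norm(e); print("origin",j[:2]-.048*e, (l[:2]+.048*e))
E
```

```text
fin
[0.4949 0.1746 0.1409] res 0.51
[0.5346 0.1305 0.1425] res 0.74
[0.4915 0.1721 0.1433] res 0.73
[0.5311 0.1274 0.1411] res 0.53
c [0.51300483 0.15113469 0.1419528 ] az -48.25521120776231 0.05952751304159062
clip: jawL,jawR,creaseL,creaseR,levL,levR
[ 0.6387 -0.2112  0.0227] res 0.04
[ 0.625  -0.2356  0.027 ] res 0.13
[ 0.6056 -0.1932  0.0327] res 1.09
[ 0.5936 -0.2186  0.0341] res 0.41
[ 0.5638 -0.1692  0.0485] res 0.58
[ 0.551  -0.1955  0.0516] res 0.77
az -28.91529305730702 len 0.08500210487225343
y az-90 -26.873842926742043 0.028459849631227923 j,cr,l [ 0.63181766 -0.22342136  0.02486666] [ 0.59960616 -0.2059111   0.03336649] [ 0.5574123  -0.18232148  0.05007119]
origin [ 0.58980155 -0.20021259] [ 0.5994284  -0.20553025]
```

```bash
cat >> h.py <<'E'
def U(az): return np.array([np.cos(az),np.sin(az),0.])
Z=np.array([0,0,1.])
def tilt(az,sgn,a=np.pi/4):   # tool z points outward(az) & down by a from vertical; tool y = sgn * left normal
    z=np.sin(a)*U(az)-np.cos(a)*Z; y=sgn*U(az+np.pi/2); return R.from_matrix(np.c_[np.cross(y,z),y,z])
def down(azy): # tool down, y along azimuth azy
    return R.from_matrix(np.c_[np.cross(U(azy),-Z),U(azy),-Z])
def tcp(g,r): return g-.003*r.as_matrix()[:,2]
CL=np.array([.590,-.201,0]); CAZ=np.radians(-28.); FIN=np.array([.513,.151,.143]); FAZ=np.radians(-48.25)
E
python3 - <<'E'
from h import *
import pickle
b=pickle.load(open("b.pkl","rb"))
print("bar lever end z13",onz(b["clipB"],254.5,177.3,.013),onz(b["clipB"],243,198,.013),"expect",CL-.048*U(CAZ)+.015*U(CAZ+np.pi/2),CL-.048*U(CAZ)-.015*U(CAZ+np.pi/2))
G=CL-.010*U(CAZ)+.028*Z
S=np.array([.56,-.19,0]); saz=np.arctan2(S[1],S[0])
print(np.round(manip.get_joint_positions(),2))
for s in(1,-1):
    r=tilt(CAZ,s); zt=r.as_matrix()[:,2]
    r2=tilt(saz,-s)
    for nm,p,rr in(("pre",G-.09*zt,r),("g",G,r),("lift",G+.1*Z,r),("st_hi",S+.12*Z,r2),("st",S+.058*Z,r2),("back",S+.058*Z-.09*r2.as_matrix()[:,2],r2)):
        q=manip.solve_ik(tcp(p,rr),rr.as_rotvec()); print(s,nm,None if q is None else np.round(q,2))
for k in(0,np.pi):
    r=down(saz+k); q=manip.solve_ik(tcp(S+.082*Z,r),r.as_rotvec()); print("lev",k,None if q is None else np.round(q,2))
    r=down(FAZ+np.pi/2+k); q=manip.solve_ik(tcp(FIN+.07*Z,r),r.as_rotvec()); print("car",k,None if q is None else np.round(q,2))
E
```

```text
bar lever end z13 [ 0.5557615  -0.16256034  0.013     ] [ 0.54125976 -0.18804164  0.013     ] expect [ 0.55466059 -0.16522115  0.        ] [ 0.54057644 -0.19170958  0.        ]
[-0.33  0.47  1.56  0.    1.11  1.24]
1 pre [-0.24  0.59  2.31  3.48  0.55  1.46]
1 g [-0.28  0.77  2.16  3.42  0.58  1.49]
1 lift [-0.28  0.53  2.18  3.57  0.37  1.32]
1 st_hi [-0.36  0.53  2.23  3.09  0.41 -1.54]
1 st [-0.36  0.69  2.23  3.1   0.56 -1.56]
1 back [-0.36  0.49  2.36  3.09  0.5  -1.55]
-1 pre [-0.24  0.59  2.31  3.48  0.55 -1.69]
-1 g [-0.28  0.77  2.16  3.42  0.58 -1.65]
-1 lift [-0.28  0.53  2.18  3.57  0.37 -1.82]
-1 st_hi [-0.36  0.53  2.23  3.09  0.41  1.6 ]
-1 st [-0.36  0.69  2.23  3.1   0.56  1.58]
-1 back [-0.36  0.49  2.36  3.09  0.5   1.59]
lev 0 [-0.35  0.61  1.79 -0.    0.74 -0.02]
car 0 [ 0.26  0.34  1.86 -0.    0.94 -0.46]
lev 3.141592653589793 None
car 3.141592653589793 None
```

```bash
sed -i 's/^CL=.*/CL=np.array([.590,-.200,0]); CAZ=np.radians(-29.5); FIN=np.array([.513,.151,.143]); FAZ=np.radians(-48.25)/' h.py
cat >> h.py <<'E'
def mv(g,r): manip.move_to(tcp(g,r),r.as_rotvec())
def ln(g,r,rate=.15): manip.servo_line(tcp(g,r),r.as_rotvec(),rate=rate)
def st(m): print(m,round(manip.get_time(),2),np.round(manip.get_position(),4),"F",np.round(manip.get_contact_force(),1),"w",round(manip.get_width(),4),"grip",round(manip.get_grip_force(),1))
E
python3 - <<'E'
from h import *
G=CL-.010*U(CAZ)+.028*Z
r=tilt(CAZ,1); zt=r.as_matrix()[:,2]
mv(G-.18*zt,r); st("pre")
ln(G,r,.12); st("at")
manip.command_gripper(.02,40); st("closed")
if manip.get_width()>.025:
    ln(G+.1*Z,r,.15); st("lift")
    S=np.array([.56,-.19,0]); r2=tilt(np.arctan2(S[1],S[0]),-1)
    mv(S+.10*Z,r2); st("stand_hi")
    snap("scene","s1.png"); snap("top","t1.png")
    a=cv2.imread("pics/s1.png")[170:290,140:300]; b=cv2.imread("pics/t1.png")[130:250,260:420]
    cv2.imwrite("pics/st1.png",np.hstack([cv2.resize(x,(400,300)) for x in(a,b)]))
E
```

```text
pre 9.62 [ 0.4691 -0.1314  0.1576] F [0.7 0.7 0. ] w 0.0854 grip 0.0
at 11.27 [ 0.5793 -0.1939  0.0306] F [-0.1 -0.1  0.7] w 0.0854 grip 0.0
closed 11.82 [ 0.5794 -0.194   0.0303] F [-2.2  0.9  3. ] w 0.0294 grip 41.0
lift 12.63 [ 0.5791 -0.1939  0.1296] F [ 0.4  0.8 -1.3] w 0.0294 grip 40.7
stand_hi 15.03 [ 0.558  -0.1893  0.102 ] F [ 0.5 -0.1 -1. ] w 0.0296 grip 40.6
```

View pics/st1.png

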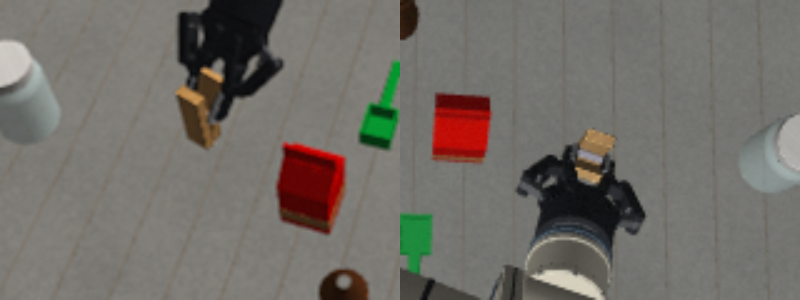

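The clip is held jaws down, bar outward, with its levers up at about (200,75) in the left crop. Next I lower it to contact and release it.

```bash
python3 - <<'E'
from h import *
S=np.array([.56,-.19,0]); r=tilt(np.arctan2(S[1],S[0]),-1)
ln(S+.063*Z,r,.1); f0=manip.get_contact_force()[2]; st("near")
h=.063
while h>.048 and manip.get_contact_force()[2]-f0<3:
    h-=.001; ln(S+h*Z,r,.03)
st("touch %.3f"%h)
manip.command_gripper(.05); st("open")
ln(S+h*Z-.10*r.as_matrix()[:,2],r,.12); st("back")
snap("scene","s2.png"); c=snap("wrist","w2.png"); snap("top","t2.png")
a=cv2.imread("pics/s2.png")[170:290,140:300]; b=cv2.imread("pics/w2.png")
cv2.imwrite("pics/st2.png",np.hstack([cv2.resize(x,(400,300)) for x in(a,b)]))
E
```

```text
near 15.65 [ 0.5579 -0.1893  0.0649] F [ 0.3  0.1 -1. ] w 0.0294 grip 40.6
touch 0.058 16.9 [ 0.5583 -0.1894  0.0605] F [-1.3 -0.2  3.5] w 0.0295 grip 41.3
open 17.23 [ 0.558  -0.1893  0.06  ] F [-0.7 -0.2  0.6] w 0.0499 grip 0.0
back 18.22 [ 0.4915 -0.1668  0.1309] F [-0.4 -0.6 -0.1] w 0.0501 grip 0.0
```

View pics/st2.png

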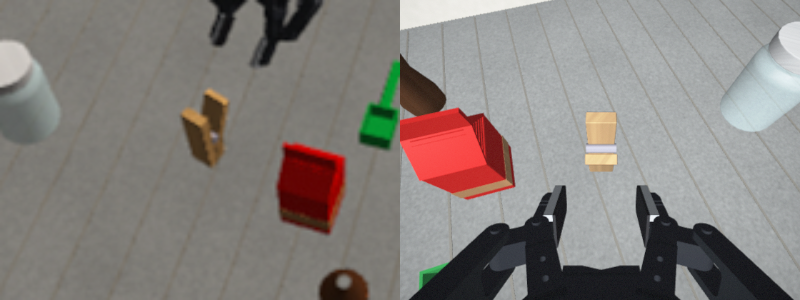

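The clip stands free and upright: (205,125) in the scene crop, centred at column 281 in the wrist view. Now I regrasp it by the levers from above, closing in steps and shifting so the bar side stays put.

```bash
python3 - <<'E'
from h import *
S=np.array([.56,-.19,0]); az=np.arctan2(S[1],S[0]); e=U(az); r=down(az)
P=lambda z,h: S+(.028-z)*e+h*Z
p=np.array(manip.get_position()); manip.servo_line(p+[-.03,0.01,.10],None,.2)
mv(P(.0235,.20),r); manip.command_gripper(.085); st("above")
ln(P(.0235,.082),r,.12); st("at")
manip.command_gripper(.050,30); st("50")
for w in(.047,.044,.041,.038,.035,.031):
    manip.command_gripper(w,30); ln(P(max(w,.034)/2,.082),r,.03); st(w)
c=snap("scene","s3.png"); d=snap("wrist","w3.png")
a=cv2.imread("pics/s3.png")[170:290,140:300]; b=cv2.imread("pics/w3.png")
cv2.imwrite("pics/st3.png",np.hstack([cv2.resize(x,(400,300)) for x in(a,b)]))
E
```

```text
above 22.0 [ 0.5643 -0.1914  0.2031] F [-0.5 -0.9  0.5] w 0.0848 grip 0.0
at 23.13 [ 0.5648 -0.1916  0.0857] F [-0.7 -0.1 -0.7] w 0.0852 grip 0.0
50 23.57 [ 0.5644 -0.1915  0.0858] F [-1.9 -0.2  5.9] w 0.0502 grip 10.8
0.047 24.05 [ 0.5634 -0.1912  0.0865] F [-6.5  3.1 15.5] w 0.0479 grip 25.7
0.044 24.52 [ 0.566  -0.192   0.0867] F [-4.7  1.6 13.8] w 0.0443 grip 17.7
0.041 24.98 [ 0.568  -0.1927  0.0871] F [-2.9  0.6 14.7] w 0.0416 grip 14.2
0.038 25.45 [ 0.5697 -0.1933  0.0873] F [-2.9  0.1 15. ] w 0.0382 grip 13.1
0.035 25.92 [ 0.5714 -0.1939  0.0874] F [-2.6  0.7 15.8] w 0.035 grip 12.8
0.031 26.38 [ 0.5714 -0.1939  0.0875] F [-4.2  1.8 18.2] w 0.0336 grip 30.3
```

View pics/st3.png

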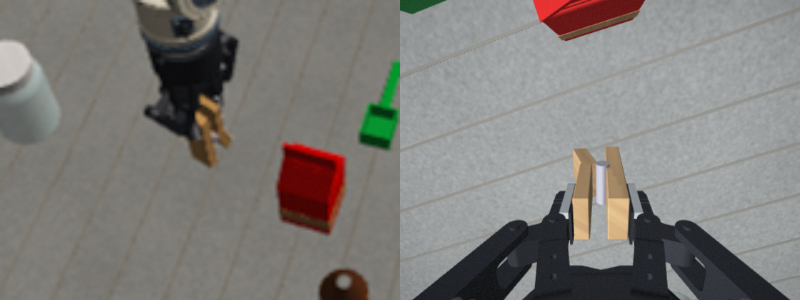

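Levers are squeezed parallel (width 33.6 mm, 30 N). I'll carry the clip over the seam and lower it with a force guard.

```bash
python3 - <<'E'
from h import *
ty=FAZ+np.pi/2; r=down(ty); rv=r.as_rotvec()
p=np.array(manip.get_position()); manip.servo_line([p[0],p[1],.29],None,.2); st("up")
T=lambda end: np.array([*(FIN+.002*U(ty))[:2],end+.0875])
manip.move_to(T(.20),rv); manip.servo_line(T(.165),rv,.1); st("hover")
snap("scene","s4.png"); snap("wrist","w4.png"); snap("top","t4.png")
manip.hold(.2); F0=np.array(manip.get_contact_force()); end=.150
manip.servo_line(T(end),rv,.08); st("150")
while end>.1295:
    end-=.003; manip.servo_line(T(end),rv,.03); dF=np.array(manip.get_contact_force())-F0
    if np.linalg.norm(dF)>4: print("contact",dF.round(1)); break
st("end %.4f"%end)
snap("scene","s5.png"); snap("wrist","w5.png"); snap("top","t5.png")
E
python3 - <<'E'
import cv2,numpy as np
f=lambda n,a,b,c,d:cv2.resize(cv2.imread(f"pics/{n}.png")[a:b,c:d],(400,300),interpolation=cv2.INTER_CUBIC)
cv2.imwrite("pics/ins.png",np.vstack([np.hstack([f("s4",160,280,270,430),f("w4",150,420,100,460)]),np.hstack([f("s5",175,265,285,405),f("w5",150,420,100,460)])]))
E
```

```text
up 27.66 [ 0.5707 -0.1936  0.2886] F [ 0.1  0.1 -1.3] w 0.0332 grip 29.9
hover 29.48 [0.5147 0.1518 0.2524] F [ 0.3  0.2 -0.3] w 0.0332 grip 29.9
150 30.16 [0.514  0.1522 0.2368] F [ 0.3 -0.2 -0.9] w 0.0335 grip 29.9
end 0.1290 31.91 [0.5144 0.1523 0.2163] F [-0.   0.4 -0.8] w 0.0333 grip 29.9
```

View pics/ins.png

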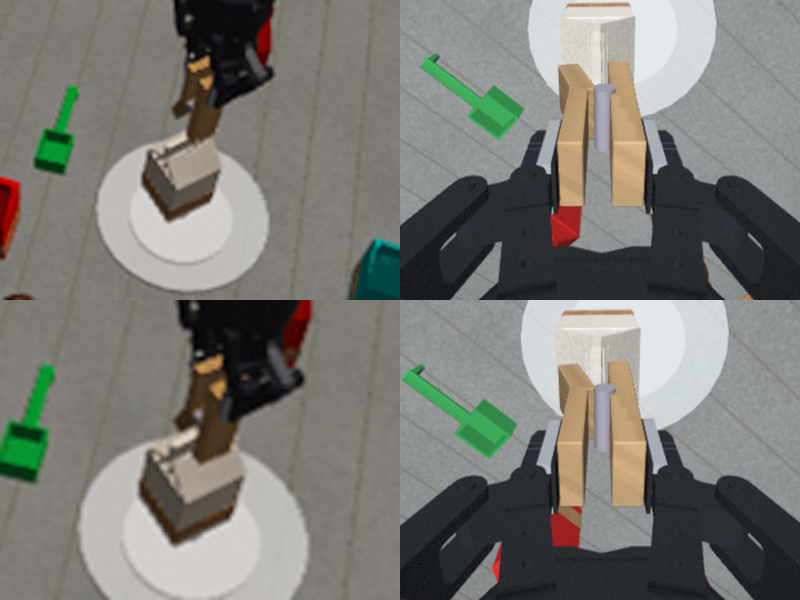

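The jaws straddle the fin: it lies in the gap at about (604,350) in the lower-right crop, with no contact force. I'll check the along-seam centring numerically before releasing.

```bash
python3 - <<'E'
from h import *
import pickle
s=pickle.load(open("a.pkl","rb"))["scene"]
f=U(FAZ); t=U(FAZ+np.pi/2); P=np.array([.5144,.1523,0])
tl=lambda p:((proj(s,p)-[285,175])*3.333+[0,300]).round(0)
for k in(-.03,.03): print("fin end",tl(np.array([.513,.151,.142])+k*f))
for k in(-.015,.015):
    for z in(.129,.175): print("bar face",k,z,tl(P+.017*t+k*f+z*Z))
E
```

```text
fin end [234. 418.]
fin end [171. 446.]
bar face -0.015 0.129 [229. 452.]
bar face -0.015 0.175 [238. 420.]
bar face 0.015 0.129 [197. 466.]
bar face 0.015 0.175 [206. 435.]
```

```bash
python3 - <<'E'
from h import *
ty=U(FAZ+np.pi/2); rv=down(FAZ+np.pi/2).as_rotvec()
T0=np.array([*(FIN+.002*ty)[:2],.129+.0875]); F0=np.array(manip.get_contact_force()); s=0
while s<.0045:
    s+=.0005; manip.servo_line(T0-s*ty,rv,.02); d=(np.array(manip.get_contact_force())-F0)@ty
    if abs(d)>1.2: break
print("shift",s,"f",d)
w=.0335
while w<.050:
    w+=.002; s+=.001; manip.command_gripper(w,30); manip.servo_line(T0-s*ty,rv,.03)
    g=manip.get_grip_force(); print(round(w,4),round(g,1),np.round(np.array(manip.get_contact_force())-F0,1))
    if g<.5: break
st("rel")
E
```

```text
shift 0.0045000000000000005 f 2.4906076068527914
0.0355 9.6 [1.  0.4 0.7]
0.0375 9.3 [ 0.3  0.9 -0.2]
0.0395 9.1 [0.2 0.4 0.6]
0.0415 9.0 [1.  0.6 0.5]
0.0435 8.6 [-0.2  1.4  0.6]
0.0455 6.2 [1.1 0.7 1.3]
0.0475 0.3 [-1.7  1.4  0.2]
rel 37.58 [0.5057 0.1446 0.2164] F [-1.5  0.9 -0.5] w 0.0474 grip 0.3
```

```bash
python3 - <<'E'
from h import *
import pickle
manip.command_gripper(.08); st("open")
p=np.array(manip.get_position()); manip.servo_line(p+[0,0,.14],None,.12); st("up")
rv=down(FAZ+np.pi/2).as_rotvec()
b={}
# two wrist views of the clip, at a safe height, plus scene
D=lambda yaw:(R.from_euler('z',yaw)*R.from_rotvec([np.pi,0,0])).as_rotvec()
for n,q,y in(("A",[.528,.145,.36],0),("B",[.507,.162,.36],np.pi/2)):
    manip.move_to(q,D(y)); b[n]=snap("wrist")
b["scene"]=snap("scene"); b["top"]=snap("top"); pickle.dump(b,open("c.pkl","wb")); st("views")
for n in("A","B"):
    c=b[n]; hsv=cv2.cvtColor(c["image"],cv2.COLOR_RGB2HSV); m=cv2.inRange(hsv,(8,70,60),(25,255,255)); m[330:]=0
    k,_=cv2.findContours(m,0,2)
    for x in sorted(k,key=cv2.contourArea)[-4:]:
        if cv2.contourArea(x)>60: print(n,cv2.contourArea(x),cv2.approxPolyDP(x,1.5,True)[:,0].tolist())
    f=U(FAZ); t=U(FAZ+np.pi/2); o=FIN*[1,1,0]
    print("expect bar-top",[proj(c,o-(-.0155)*t+y*f+.225*Z).round(0).tolist() for y in(-.015,.015)],"jaw end",[proj(c,o+.0155*t+y*f+.129*Z).round(0).tolist() for y in(-.015,.015)])
E
```

```text
open 38.0 [0.506  0.1447 0.2166] F [-0.4 -0.4  0.2] w 0.0799 grip 0.0
up 39.32 [0.5056 0.1446 0.3557] F [ 0.7  0.6 -0.4] w 0.0803 grip 0.0
views 42.86 [0.5071 0.162  0.36  ] F [-0.8  0.2 -0.8] w 0.0804 grip 0.0
A 197.0 [[357, 0], [363, 7], [368, 9], [376, 9], [387, 2], [386, 0]]
A 206.5 [[125, 103], [128, 143], [130, 146], [133, 145], [131, 105]]
A 232.0 [[234, 280], [233, 285], [265, 274], [278, 301], [278, 294], [267, 269]]
A 2140.5 [[279, 177], [262, 192], [255, 222], [263, 230], [275, 223], [284, 249], [290, 252], [312, 233], [298, 207], [295, 194], [290, 191], [296, 199], [289, 206], [287, 204], [286, 184]]
expect bar-top [[252.0, 218.0], [277.0, 196.0]] jaw end [[259.0, 189.0], [278.0, 172.0]]
B 205.5 [[322, 301], [326, 272], [361, 273], [359, 268], [325, 267]]
B 2150.5 [[285, 173], [277, 180], [277, 201], [275, 202], [268, 195], [274, 187], [271, 185], [266, 190], [265, 199], [249, 226], [270, 248], [276, 244], [287, 217], [297, 228], [307, 221], [301, 192]]
B 2352.5 [[414, 233], [411, 241], [416, 251], [421, 256], [423, 255], [423, 257], [431, 260], [443, 278], [446, 280], [444, 277], [446, 275], [448, 277], [449, 284], [454, 291], [461, 294], [473, 294], [475, 286], [479, 284], [484, 285], [485, 272], [483, 268], [473, 263], [463, 253], [451, 247], [442, 232], [434, 227], [424, 226]]
B 3257.0 [[559, 180], [515, 329], [559, 329]]
expect bar-top [[290.0, 194.0], [313.0, 218.0]] jaw end [[288.0, 170.0], [305.0, 189.0]]
```

```bash
python3 - <<'E'
from h import *
import pickle
b=pickle.load(open("c.pkl","rb")); f=U(FAZ); t=U(FAZ+np.pi/2)
def T(pa,pb,n):
    p=tri(ray(b["A"],*pa),ray(b["B"],*pb)); q=p-FIN; print(n,p.round(4),"along %.4f across %.4f up %.4f"%(q@f,q@t,q[2]),np.abs(np.r_[proj(b["A"],p)-pa,proj(b["B"],p)-pb]).max().round(1)); return p
T((262,192),(285,173),"jaw -y"); T((279,177),(301,192),"jaw +y")
T((290,252),(249,226),"lever tip -y"); T((312,233),(270,248),"lever tip +y")
# bar lever end: outer-face top corners by contour: assume z = .129+.096
for n,pts in(("A",[(255,222)]),("B",[(307,221),(297,228)])):
    for u in pts: q=onz(b[n],*u,.225)-FIN; print(n,u,"along %.4f across %.4f"%(q@f,q@t))
# white fin ends / carton edges
c=b["A"]; g=cv2.cvtColor(c["image"],cv2.COLOR_RGB2HSV)
for n in("A","B"):
    for k in(-.03,.03): print(n,"fin end expected",proj(b[n],FIN+k*f).round(0))
# bystanders: compare colours masks between first and last top view
a=pickle.load(open("a.pkl","rb"))["top"]["image"].astype(int); d=np.abs(b["top"]["image"].astype(int)-a).sum(2)
for n,(u,v) in dict(jar=(415,190),grinder=(258,130),scoop=(266,232)).items(): print(n,(d[v-25:v+25,u-22:u+22]>60).sum())
E
```

```text
jaw -y [0.5112 0.1691 0.1306] along -0.0147 across 0.0107 up -0.0124 0.1
jaw +y [0.53   0.1488 0.1365] along 0.0130 across 0.0112 up -0.0065 0.3
lever tip -y [0.4771 0.1385 0.2155] along -0.0146 across -0.0351 up 0.0725 0.4
lever tip +y [0.4969 0.1179 0.2175] along 0.0139 across -0.0340 up 0.0745 0.4
A (255, 222) along -0.0152 across 0.0109
B (307, 221) along 0.0137 across 0.0102
B (297, 228) along 0.0129 across -0.0007
A fin end expected [258. 210.]
A fin end expected [297. 176.]
B fin end expected [269. 172.]
B fin end expected [304. 210.]
jar 0
grinder 0
scoop 0
```

The clip is seated:
- **Upright:** the bar face is 11 mm across at both ends.
- **Centring:** it is about 1 mm off the seam's middle.
- **Depth:** the jaw ends are about 10–14 mm below the top edge.
- **Bystanders:** unchanged in the top view.

I'm handing it in.

```bash
python3 -c "
from rig import manip
print(manip.sign_off(), manip.get_time())"
```

```text
the job is handed in; nothing more can be done
the job is handed in; nothing more can be done
```

I put the clip on the white carton's seam and handed the job in at about 43 s of the 64 s allowed. It measured upright, closed on the fin about 1 mm from its middle with the jaw ends roughly 10–14 mm below the top edge; the jar, grinder and scoop look unmoved in the top view, the seam shifted about 4–5 mm sideways during release, and sign-off returned no verdict.

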